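# Roll the cementing machine's roller home and close its keeper

## Task

The washed roller of the sole-cementing machine has to go back in. With your fingers spread behind it, slowly and squarely push it along the two rails and up their slope until both journals have dropped into the saddles at the top, against the stops, and never let it run free or roll back on the way. Then push the keeper yoke forward over the journals as far as it goes; do not lift or carry the roller, and leave the other things on the bench where they are.

Things in the scene. Friction and masses are not known exactly. Their poses are not given: they have to be found in the camera images.
- machine: Bench sole-cementing machine, grey casting, fixed. Origin: bench level, middle of its 310 x 200 mm base plate; x points uphill along the rails, z up. Two cheeks 14 mm wide, middles at y = -72 and +72 mm, carry steel rails; open between them, down to a trough and small feed roller under the seat (below z = 73 mm). Gearbox and motor outside the y = -72 cheek, below z = 75 mm.
- rails: Sloping part of the two rails, fixed to the machine, 142 mm long, rising 8 degrees. Origin: foot of the slope (machine x = -75, z = 70 mm), midway between the rails, on the running surface; x points up the slope. Below the foot the rails run level (z = 70) for 60 mm, to upturned ends 14 mm high.
- seat (a point): Where the roller's centre is when home: machine x = 74.6, y = 0, z = 98.8 mm. At the crest (machine x = 65.6, z = 89.8) the slope ends in a saddle 22 mm long, its floor 3 mm below the crest, closed uphill by the stop face at machine x = 87.6; the journals have 1 mm play each way there. Beyond the stop face are stop blocks, up to z = 112 and x = 150 mm.
- roller: Loose applicator roller, origin at its centre, y along its axis: black rubber barrel, 48 mm diameter, 120 mm long, with a steel journal, 24 mm diameter, 26 mm long, at each end; 0.5 to 0.95 kg. It lies on its journals on the level part of the rails, axis 12 mm above them; the barrel hangs between the cheeks, 5 mm spare each side. Pushed off its middle it slews; let go on the slope it runs back.
- journal_a (a point): Point on the roller's axis, at mid-length of the journal at the machine's +y side, 73 mm from the roller's centre.
- journal_b (a point): The same point of the other journal, at the machine's -y side.
- keeper (a joint): Travel of the keeper yoke, m: 0 open (drawn back uphill), 0.032 fully forward, over both journals. It slides along machine -x, against about 2.5 N of friction, and stays where it is left. It can only pass over the journals when they are down in the saddles.
- keeper_back (a point): Middle of the back (uphill) face of the keeper yoke's cross-bar, the face to push. Dark steel: two flat arms on the stop blocks, joined at the back by an upright cross-bar 156 mm long across the machine, 8 mm thick, 24 mm high (z = 113 to 137 mm; this point is half-way up). At joint 0 this face is at machine x = 151.6 mm. Behind it, above z = 113 mm, all is clear.
- last: Wooden shoe last, 265 x 92 x 96 mm, loose, standing on its sole. Origin under its middle, toe to its x. Leave alone.
- tin: Closed tin of cement, 84 mm diameter, 105 mm high, loose. Origin at the centre of its underside. Leave alone.
- tacks: Small open steel cup for tacks, 72 mm across the rim, 30 mm high, loose. Origin at the centre of its underside. Leave alone.
Not all that is in view belongs to the job. Of the things shaped like the roller, the black one is meant.

How it is judged:
On the way, in this order (a step that is already met when the one before it is completed fails the run):
1. both journals lie in the saddles, at the stops (x of each of journal_a, journal_b in the frame of machine above 0.071 m and height (world z) of each of journal_a, journal_b below 0.1006 m and height (world z) of roller above 0.096 m), for 0.2 s.
2. the keeper yoke is fully forward over the journals (value of joint keeper above 0.0285 m), for 0.2 s.
At the end, for the whole second after the job is handed in: Both journals rest in their saddles (within 3.5 mm of the seat along the rails, within 2 mm in height), the roller is still, and the keeper is forward to within 3.5 mm of the end of its travel (all of step 1 and x of each of journal_a, journal_b in the frame of machine below 0.0785 m and value of joint keeper above 0.0285 m and linear speed of roller below 0.02 m/s); the robot touches nothing.
It fails at once if the roller ran free on the slope: faster than 0.1 m/s with no finger on it (x of roller in the frame of rails between 0.01 and 0.125 m and linear speed of roller above 0.1 m/s and contact force between the fingers and roller below 0.01 N).
It fails at once if the roller was lifted or knocked off the rails (a journal's axis more than 26 mm over the line of the slope; it is 12 mm on the slope, up to 19 mm on the level part) (z of any of journal_a, journal_b in the frame of rails above 0.026 m).
It fails at once if a bystander was moved more than 20 mm (distance of any of last, tin, tacks from where it was at the start of the episode above 0.02 m).
It also fails if it takes over 45 s, if anything falls off the work surface, if the arm or the gripper's body presses on something with over 40 N, if the wrist force passes 120 N, or if a joint passes its speed limit or range.

## Robot

A 7-joint arm with a two-finger parallel gripper is mounted at the origin on the work surface. World frame = base frame: x ahead of the robot, y to its left, z up, the work surface at z = 0. Lengths are in m, angles in rad, forces in N, time in s.
With the tool pointing down it reaches from about 0.4 to 0.875 m from the base axis. Payload 19.3 kg.
Tool frame: the origin (TCP) lies at the very end of the fingers, on their centre line; the grasp point (between the pads) lies 19 mm behind it; z points along the fingers, y is the line along which they close (so a half turn about z gives the same grasp; the last joint's range is limited). The gripper opens to 85 mm and grips with 20 to 120 N. Pads are 22 mm wide; open, the fingers measure 114 mm over their backs; the gripper's body (76 mm by 85 mm) begins 54 mm behind the grasp point. The pads swing forward as they close: fully open they stand 13 mm farther back than shut.
Start: joints at [1.245, 0.521, -0.036, 1.599, 0.021, 1.021, -0.113], TCP at [0.158, -0.605, 0.231] pointing down, gripper open.
Joint ranges: [-2.91, 2.91], [-0.3, 2.13], [-1.5, 1.42], [0.17, 2.43], [-1.26, 4.41], [0.16, 1.93], [-2.52, 2.52]. Speed limits (rad/s): [1.89, 1.89, 2.39, 2.39, 3.01, 3.01, 3.01].

## Interface

Orientations are given as [roll, pitch, yaw] about the fixed x, y, z axes, in that order (R = Rz(yaw) Ry(pitch) Rx(roll)).
In Python, from workcell import bot gives the robot as it stands.
- The arm moves only by the tool servo_tool, never from a script. Its argument "plan" is a list of rows, each a list of 7 numbers: the finger opening in cm, from 0 to 8.54, then the shift along the tool's x, y, z in cm, then the turn, a rotation vector about the tool's x, y, z in degrees. In form: [[fingers, x, y, z, wx, wy, wz], ...]. A call has 1 to 10 rows; each row is the pose to reach, as a shift and turn from the pose commanded when the call began, along the tool's axes at that moment; what a row does not reach only later rows make up. A row lasts 1/10 s, in which the tool goes at most 50 mm and 8.59 degrees, less where a joint would pass 70% of its speed; a pose out of reach is approached as far as the arm can. A call with a gripper value outside its range is refused whole. The fingers move at their own pace and stop on an object; "force" is the grip in N (left out, the last holds). Time passes only in rows, so rows that repeat a pose let the fingers close. It gives the time, the measured TCP pose, the force, the opening and the grip force at its end, in the units of the state.
- bot.observe(): the state, without advancing time (a new reading comes with each control period).
- bot.grab_frame(name): name is "side" or "top"; returns a dict with "frame" (384x512x3 uint8, blue, green, red), "mtx" (3x3 intrinsics, pixels), "k1" (the pictures are not rectified: a ray, as slopes to the right and down, at radius r is drawn at 1 + k1 r^2 times it, then the intrinsics apply), "R" (3x3) and "t" (3): a world point X has camera coordinates R X + t. Camera axes: x right, y down, z forward; pixel columns grow to the right and rows downward; lengths in m; the calibration is good to about 2 mm. A picture is of the moment at which its call begins. There is no depth.
- bot.job_done(): hands the job in; it is judged then, once.
The state is a dict: "clock": time; "qpos": joint angles; "qd": joint speeds; "joint_efforts": joint torques, N m; "position": TCP position; "tool_rot": TCP orientation; "force": force on the tool from outside, world axes, zero at the start; "moment": the same for the moment, N m; "grip_width": finger opening in m; "finger_force": force on a finger pad.
Only numpy, scipy, OpenCV 4.12 (cv2) and the standard library are available. Lean on these libraries where they do the work, as an engineer would, in place of code of your own. Each camera call takes 0.05 s, during which the arm holds its last target. There are 200 camera calls.

## Working session

There is one attempt and no reset: what is moved stays moved. The work goes in short steps, Python scripts to look and compute and a tool call to move; the robot and the scene stay as the last step left them, time stands still between calls to the robot, and variables do not carry over. Pictures are saved under pics/ and viewed, at most 11 in all, crops included, and the job is handed in when it is done.

Besides the shell and the picture viewer there is one more tool, called after "Request:" as a command line: name --pt "numbers of a row" for each row, then --argument value for the rest. servo_tool: Moves the arm, as the interface text tells. Its arguments: {"type":"object","properties":{"plan":{"type":"array","items":{"type":"array","items":{"type":"number"}}},"force":{"type":"number"}},"required":["plan"]}

```bash
mkdir -p pics; cat > h.py <<'E'
import numpy as np, cv2
from workcell import bot
from scipy.spatial.transform import Rotation as Ro
def cam(n):
    d=bot.grab_frame(n); return d
E
python3 - <<'E'
from h import *
import pickle
D={n:cam(n) for n in("side","top")}
pickle.dump(D,open('d.pkl','wb'))
for n,d in D.items():
    cv2.imwrite(f'pics/{n}0.png',cv2.resize(d['frame'],None,fx=1.5,fy=1.5,interpolation=cv2.INTER_CUBIC)); print(n,d['mtx'],d['k1'],d['R'],d['t'])
print(bot.observe())
E
```

```text
side [[455.21340601   0.         254.62851563]
 [  0.         455.21340601 187.40177727]
 [  0.           0.           1.        ]] -0.14341391637903672 [[-0.942076   -0.3352649   0.00950001]
 [-0.20386786  0.54990651 -0.80996341]
 [ 0.26632818 -0.76498384 -0.58640346]] [0.49459468 0.20932426 1.25917271]
top [[443.46329573   0.         254.96245455]
 [  0.         443.46329573 189.76551174]
 [  0.           0.           1.        ]] 0.02229089543679434 [[-0.01287313 -0.99983675  0.01267911]
 [-0.99776795  0.0120135  -0.06568702]
 [ 0.06552397 -0.01349641 -0.99775972]] [-0.01020716  0.53063339  1.36054197]
{'clock': 0.1, 'qpos': array([ 1.24481411,  0.52195015, -0.03631614,  1.59991023,  0.02122039,
        1.02110477, -0.11278099]), 'qd': array([-0.00011101, -0.00042354,  0.00263848, -0.00175581,  0.00086123,
       -0.00068436, -0.00050683]), 'joint_efforts': array([ 3.64125895e-03, -9.28484774e+01,  1.98391378e+00, -3.70529330e+01,
        1.81727117e-02,  5.42832611e-03,  6.86181761e-05]), 'position': array([ 0.15801183, -0.60440415,  0.23080068]), 'tool_rot': array([-3.14060981e+00,  9.09923540e-05,  2.55790429e-01]), 'force': array([-0.0810021 , -0.36484024, -0.16042606]), 'moment': array([ 0.02468787,  0.00476362, -0.01797746]), 'finger_force': 0.0, 'grip_width': 0.08508055393959153}
```

View pics/top0.png

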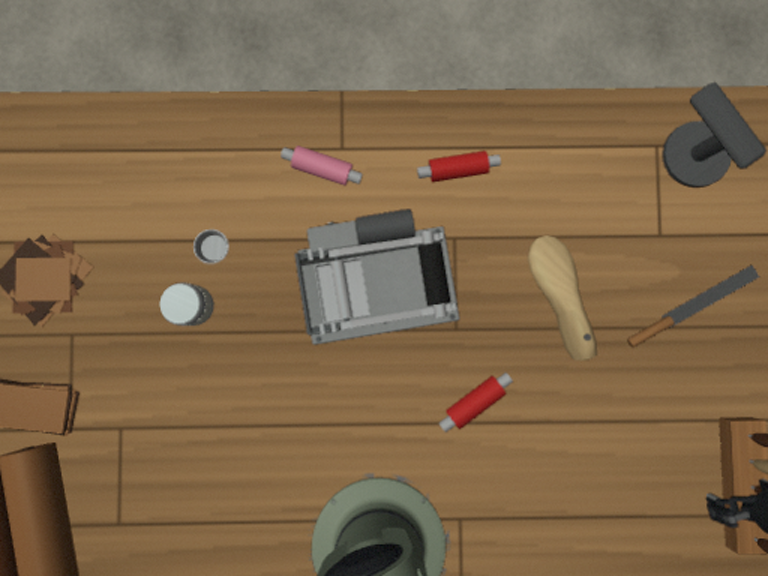

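View pics/side0.png

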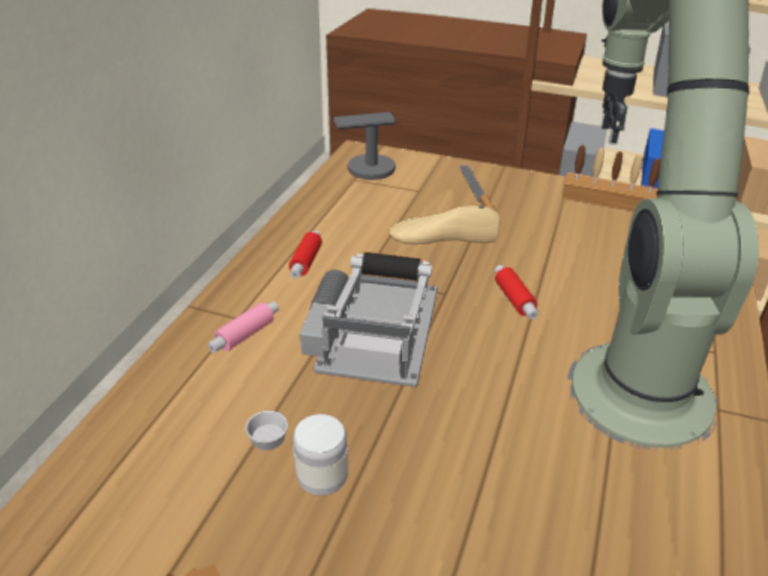

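Top view (768 wide): the black roller lies at (434,273) on the machine's right (low) end. Things that could be mistaken for it are the pink roller (321,166), red (460,166), red (475,403) and the dark motor (385,226). I choose the black one at (434,273), and uphill is to the left (world +y). The side view agrees, with the black roller at (391,265). Next I'll check it in a close crop.

```bash
python3 - <<'E'
import pickle,cv2,numpy as np
D=pickle.load(open('d.pkl','rb'))
t=D['top']['frame'][132:237,190:315]; s=D['side']['frame'][160:262,195:300]
a=cv2.resize(t,None,fx=6,fy=6,interpolation=cv2.INTER_CUBIC)[:590]
b=cv2.resize(s,None,fx=5.8,fy=5.8,interpolation=cv2.INTER_CUBIC)
cv2.imwrite('pics/tc.png',a);cv2.imwrite('pics/sc.png',b)
E
```

```text
(no output)
```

View pics/tc.png

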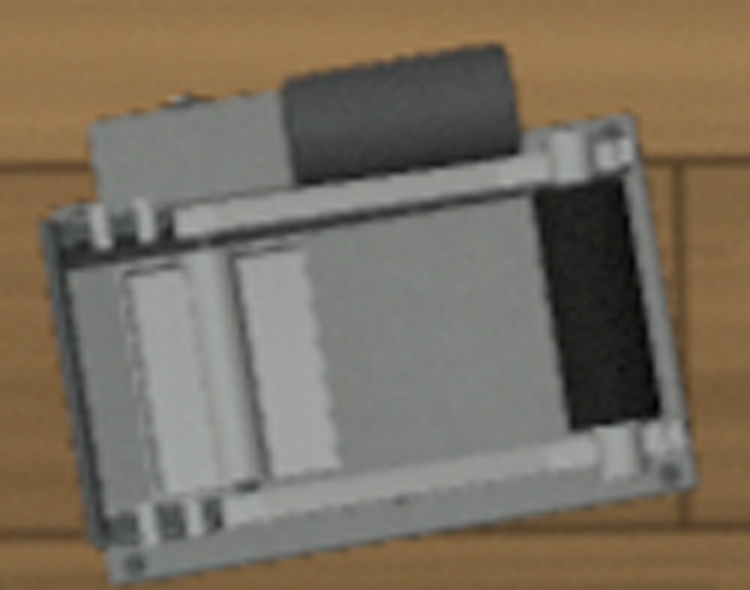

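View pics/sc.png

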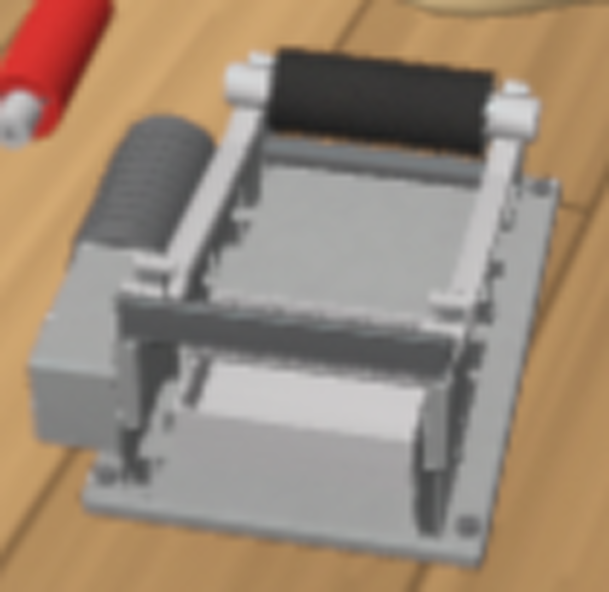

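The crops confirm the choice. The black barrel has steel journals at top-crop (569,157) and (618,450), lying on the level part. The dark keeper bar is at the left end, (40,222) to (95,545). Now I'll fit the machine pose.

```bash
cat >> h.py <<'E'
def proj(d,X):
    c=np.atleast_2d(X)@d['R'].T+d['t']; s=c[:,:2]/c[:,2:]
    s=s*(1+d['k1']*(s**2).sum(1,keepdims=True))
    return s*d['mtx'][0,0]+d['mtx'][:2,2]
def M(p,P):
    P=np.atleast_2d(P); c,s=np.cos(p[2]),np.sin(p[2])
    return np.c_[p[0]+c*P[:,0]-s*P[:,1],p[1]+s*P[:,0]+c*P[:,1],P[:,2]]
E
cat > fit.py <<'E'
from h import *
import pickle
from scipy.optimize import least_squares
D=pickle.load(open('d.pkl','rb'))
T=lambda u,v:(190+u/6-.4,132+v/6-.4)
S=lambda u,v:(195+u/5.8-.4,160+v/5.8-.4)
mm=1e-3
# name, cam, px, machine pt (z None -> base thickness)
C=[('top',T(110,583),(155,100,None)),('top',T(695,488),(-155,100,None)),('top',T(635,115),(-155,-100,None)),
('top',T(40,222),(151.6,-78,137)),('top',T(95,545),(151.6,78,137)),
('side',S(85,507),(155,-100,0)),('side',S(478,565),(155,100,0)),('side',S(558,180),(-155,100,None)),
('side',S(118,297),(151.6,-78,137)),('side',S(452,352),(151.6,78,137)),('side',S(118,337),(151.6,-78,113)),('side',S(450,378),(151.6,78,113))]
R=[('top',T(569,157),(0,-73,82+11)),('top',T(618,450),(0,73,82+11)),('top',T(598,303),(0,0,82+20))]
def f(p):
    r=[]
    for n,px,P in C:
        r.append(proj(D[n],M(p,[P[0]*mm,P[1]*mm,p[3] if P[2] is None else P[2]*mm]))[0]-px)
    for n,px,P in R:
        P=np.array(P)*mm; P[0]+=p[4]; P[1]+=p[5]
        r.append(proj(D[n],M(p,P))[0]-px)
    return np.array(r).ravel()
o=least_squares(f,[.6,.1,1.7,.01,-.11,0],loss='soft_l1')
print(o.x,np.degrees(o.x[2])); print(f(o.x).reshape(-1,2).round(1).tolist())
p=o.x;np.save('p.npy',p)
print('roller',M(p,[p[4],p[5],.082]),'seat',M(p,[.0746,0,.0988]),'kb',M(p,[.1516,0,.125]))
E
python3 fit.py
```

```text
[ 5.32036313e-01 -9.48661431e-03  1.72380595e+00  8.10787280e-03
 -1.06761341e-01  1.65731087e-03] 98.76680561551706
[[0.7, 0.6], [1.4, -0.1], [0.4, -0.6], [-0.5, -0.4], [-1.0, 0.1], [-0.3, 0.7], [1.1, 0.5], [1.1, 0.3], [-0.3, -0.1], [-0.4, -2.1], [0.1, -0.1], [-0.4, 0.4], [0.0, 0.1], [0.3, 0.1], [-0.3, -0.2]]
roller [[ 0.54667021 -0.11525324  0.082     ]] seat [[0.52066628 0.06424182 0.0988    ]] kb [[0.50893046 0.14034222 0.125     ]]
```

```bash
cat >> h.py <<'E'
def go(mx,my,z,yawoff=0,verbose=1):
    "shift/turn in tool axes from here to machine-frame target"
    p=np.load('p.npy'); o=bot.observe(); R=Ro.from_euler('xyz',o['tool_rot'])
    X=M(p,[mx,my,z])[0]; G=Ro.from_euler('xyz',[np.pi,0,p[2]+yawoff])
    return (R.inv().apply(X-o['position'])*100).round(2),np.degrees((R.inv()*G).as_rotvec()).round(2)
def where():
    p=np.load('p.npy'); o=bot.observe(); d=o['position'][:2]-p[:2]; c,s=np.cos(p[2]),np.sin(p[2])
    print('t',round(o['clock'],2),'machine',np.round([c*d[0]+s*d[1],-s*d[0]+c*d[1],o['position'][2]],4),'F',o['force'].round(2),'yaw',np.degrees(o['tool_rot']).round(2),'w',o['grip_width'])
E
python3 -c "
from h import *
where();print(go(-.157,.0015,.2))"
```

```text
t 0.1 machine [-0.531   0.4603  0.2308] F [-0.08 -0.36 -0.16] yaw [-1.7994e+02  1.0000e-02  1.4660e+01] w 0.08508055393959153
(array([ 49.48, -32.49,   3.11]), array([-5.000e-02, -4.000e-02, -8.411e+01]))
```

Request:
servo_tool --pt "8 4.95 -3.25 0 0 0 -8.4" --pt "8 9.9 -6.5 0 0 0 -16.8" --pt "8 14.8 -9.75 0 0 0 -25" --pt "8 19.8 -13 0 0 0 -33" --pt "8 24.7 -16.2 0 0 0 -42" --pt "8 29.7 -19.5 0 0 0 -50" --pt "8 34.6 -22.7 0 0 0 -59" --pt "8 39.6 -26 0 0 0 -67" --pt "8 44.5 -29.2 0 0 0 -76" --pt "8 49.5 -32.5 0 0 0 -84.1"

```text
clock: 1.1
position: [0.494, -0.2318, 0.2313]
tool_rot: [-3.141, 0.0, 1.729]
force: [0.5, -1.3, 0.5]
grip_width: 0.0799
finger_force: 0.0
```

Request:
servo_tool --pt "8 0 0 0 0 0 0"

```text
clock: 1.2
position: [0.4969, -0.2275, 0.2313]
tool_rot: [3.139, -0.002, 1.737]
force: [-0.8, -0.6, 0.4]
grip_width: 0.0802
finger_force: 0.0
```

```bash
python3 -c "
from h import *
where();print(go(-.157,.0015,.2))"
```

```text
t 1.2 machine [-0.2101  0.068   0.2313] F [-0.77 -0.56  0.45] yaw [ 1.7986e+02 -1.4000e-01  9.9520e+01] w 0.08017852778444101
(array([5.22, 6.71, 3.16]), array([ 0.14, -0.14,  0.76]))
```

Request:
servo_tool --pt "8 2.6 3.35 1.5 0 0 0.4" --pt "8 5.2 6.7 3 0.1 -0.1 0.8" --pt "8 5.2 6.7 3 0.1 -0.1 0.8" --pt "8 5.2 6.7 3 0.1 -0.1 0.8"

```text
clock: 1.6
position: [0.5514, -0.171, 0.2006]
tool_rot: [-3.139, 0.001, 1.711]
force: [-0.5, -0.9, -0.7]
grip_width: 0.0797
finger_force: 0.0
```

```bash
python3 -c "
from h import *
where();print(go(-.155,.0015,.06))
d=cam('side');s=d['frame'][130:262,170:310]
cv2.imwrite('pics/s1.png',cv2.resize(s,None,fx=4.5,fy=4.5,interpolation=cv2.INTER_CUBIC))"
```

```text
t 1.6 machine [-0.1626  0.0055  0.2006] F [-0.49 -0.9  -0.68] yaw [-1.7983e+02  5.0000e-02  9.8060e+01] w 0.07967598259290129
(array([ 0.77,  0.43, 14.05]), array([-0.17,  0.05, -0.71]))
```

View pics/s1.png

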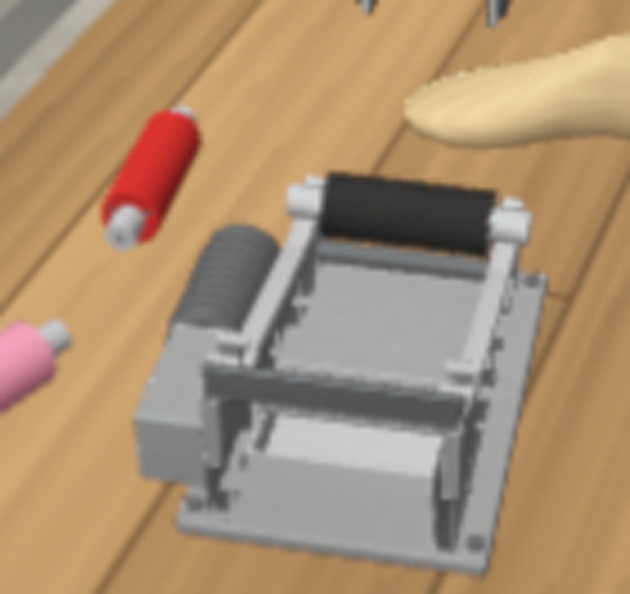

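The fingertips are at crop (367,5) and (497,15), high above and behind the roller and centred on its barrel. Descending.

Request:
servo_tool --pt "8 0 0 0 0 0 0" --pt "8 0 0 0 0 0 0"

```text
clock: 1.85
position: [0.551, -0.173, 0.2017]
tool_rot: [-3.14, 0.002, 1.708]
force: [0.1, 1.0, 0.2]
grip_width: 0.0797
finger_force: 0.0
```

```bash
python3 -c "
from h import *
where();print(go(-.157,.0015,.06))"
```

```text
t 1.85 machine [-0.1644  0.0062  0.2017] F [0.08 1.02 0.21] yaw [-1.7991e+02  1.3000e-01  9.7860e+01] w 0.07970679019305672
(array([ 0.79,  0.48, 14.16]), array([-0.09,  0.13, -0.91]))
```

Request:
servo_tool --pt "8 0.8 0.5 0 0 0 -0.9" --pt "8 0.8 0.5 2 0 0 -0.9" --pt "8 0.8 0.5 5 0 0 -0.9" --pt "8 0.8 0.5 8 0 0 -0.9" --pt "8 0.8 0.5 10 0 0 -0.9" --pt "8 0.8 0.5 11.5 0 0 -0.9" --pt "8 0.8 0.5 13 0 0 -0.9" --pt "8 0.8 0.5 14.1 0 0 -0.9" --pt "8 0.8 0.5 14.1 0 0 -0.9" --pt "8 0.8 0.5 14.1 0 0 -0.9"

```text
clock: 2.85
position: [0.5553, -0.1635, 0.0606]
tool_rot: [-3.14, 0.002, 1.725]
force: [0.6, -0.0, 0.7]
grip_width: 0.0798
finger_force: 0.0
```

```bash
python3 -c "
from h import *
where();print(go(-.14,.0015,.06))
d=cam('top');s=d['frame'][132:237,190:315]
where()
cv2.imwrite('pics/t2.png',cv2.resize(s,None,fx=5,fy=5,interpolation=cv2.INTER_CUBIC))"
```

```text
t 2.85 machine [-0.1558  0.0005  0.0606] F [ 0.56 -0.03  0.65] yaw [-1.7992e+02  1.0000e-01  9.8850e+01] w 0.07982567058301888
(array([ 1.58, -0.1 ,  0.06]), array([-0.08,  0.11,  0.09]))
t 2.9 machine [-0.1559  0.0004  0.0609] F [-0.4   0.07 -0.21] yaw [-1.7994e+02  1.2000e-01  9.8850e+01] w 0.08027466683986825
```

View pics/t2.png

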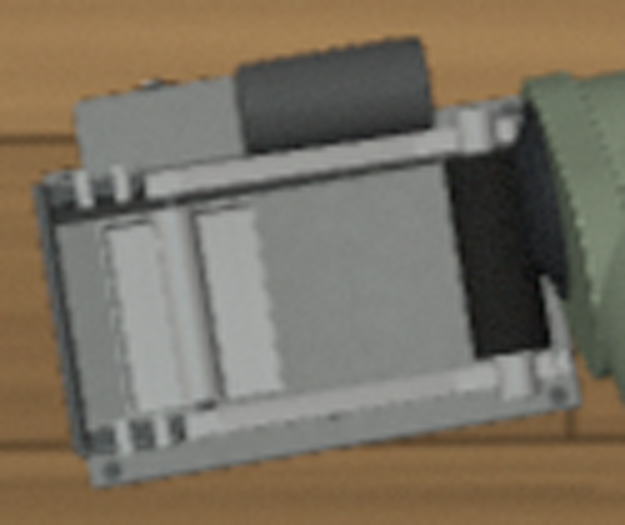

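The roller has not moved (journals at (474,130) and (515,375)), and the hand is behind it. Now a slow approach to contact and push along the level part.

Request:
servo_tool --pt "8 0.4 -0.05 0 0 0 0" --pt "8 0.8 -0.1 0 0 0 0" --pt "8 1.1 -0.1 0 0 0 0" --pt "8 1.3 -0.1 0 0 0 0" --pt "8 1.5 -0.1 0 0 0 0" --pt "8 1.7 -0.1 0 0 0 0" --pt "8 1.9 -0.1 0 0 0 0" --pt "8 2.1 -0.1 0 0 0 0" --pt "8 2.3 -0.1 0 0 0 0" --pt "8 2.5 -0.1 0 0 0 0"

```text
clock: 3.9
position: [0.5502, -0.1389, 0.0602]
tool_rot: [-3.14, 0.002, 1.725]
force: [-0.3, -2.9, 1.9]
grip_width: 0.08
finger_force: 1.4
```

```bash
python3 -c "
from h import *
where();print(go(-.14,.0015,.06))
d=cam('top');s=d['frame'][132:237,190:315]
where()
cv2.imwrite('pics/t3.png',cv2.resize(s,None,fx=5,fy=5,interpolation=cv2.INTER_CUBIC))"
```

```text
t 3.9 machine [-0.1307  0.0018  0.0602] F [-0.29 -2.94  1.91] yaw [-1.799e+02  1.000e-01  9.885e+01] w 0.07999119921141033
(array([-0.93,  0.03,  0.03]), array([-0.1 ,  0.1 ,  0.09]))
t 3.95 machine [-0.1302  0.0017  0.0602] F [-0.13 -1.67  1.78] yaw [-1.799e+02  9.000e-02  9.888e+01] w 0.08004948605702858
```

View pics/t3.png

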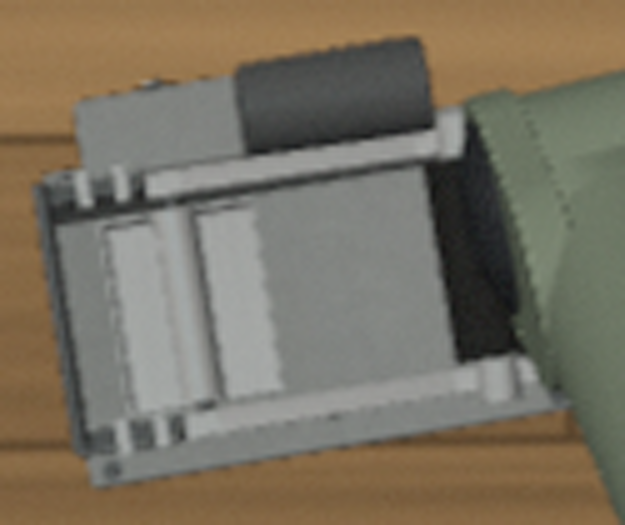

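The roller moved about 11 mm and stayed square (journals at (450,134) and (497,380)). I'll carry on up the slope.

Request:
servo_tool --pt "8 0.3 0 0 0 0 0" --pt "8 0.6 0 0 0 0 0" --pt "8 0.9 0 0 0 0 0" --pt "8 1.2 0 0 0 0 0" --pt "8 1.5 0 0 0 0 0" --pt "8 1.8 0 0 0 0 0" --pt "8 2.1 0 0 0 0 0" --pt "8 2.4 0 -0.05 0 0 0" --pt "8 2.7 0 -0.1 0 0 0" --pt "8 3.0 0 -0.15 0 0 0"

```text
clock: 4.95
position: [0.5456, -0.1093, 0.0618]
tool_rot: [-3.14, 0.002, 1.725]
force: [1.3, -4.2, 0.5]
grip_width: 0.0799
finger_force: 1.9
```

Request:
servo_tool --pt "8 0.3 0 -0.05 0 0 0" --pt "8 0.6 0 -0.1 0 0 0" --pt "8 0.9 0 -0.15 0 0 0" --pt "8 1.2 0 -0.2 0 0 0" --pt "8 1.5 0 -0.2 0 0 0" --pt "8 1.8 0 -0.25 0 0 0" --pt "8 2.1 0 -0.3 0 0 0" --pt "8 2.4 0 -0.35 0 0 0" --pt "8 2.7 0 -0.4 0 0 0" --pt "8 3.0 0 -0.4 0 0 0"

```text
clock: 5.95
position: [0.5409, -0.0795, 0.0657]
tool_rot: [-3.14, 0.002, 1.725]
force: [0.7, -5.1, 1.4]
grip_width: 0.08
finger_force: 2.0
```

```bash
python3 -c "
from h import *
where()
d=cam('side');s=d['frame'][130:262,170:310]
where()
cv2.imwrite('pics/s4.png',cv2.resize(s,None,fx=4.5,fy=4.5,interpolation=cv2.INTER_CUBIC))"
```

```text
t 5.95 machine [-0.0705  0.0019  0.0657] F [ 0.73 -5.07  1.43] yaw [-1.799e+02  1.000e-01  9.886e+01] w 0.08000761772564371
t 6.0 machine [-0.07    0.0018  0.0657] F [ 1.01 -2.43  2.03] yaw [-1.799e+02  9.000e-02  9.888e+01] w 0.0801154273860297
```

View pics/s4.png

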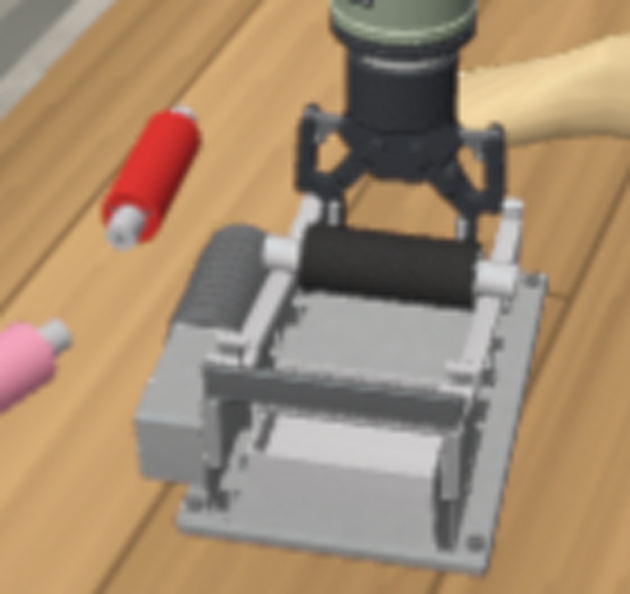

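The roller is on the slope, square in front of both fingers (barrel about (390,265)). Continuing.

Request:
servo_tool --pt "8 0.3 0 -0.05 0 0 0" --pt "8 0.6 0 -0.1 0 0 0" --pt "8 0.9 0 -0.15 0 0 0" --pt "8 1.2 0 -0.2 0 0 0" --pt "8 1.5 0 -0.2 0 0 0" --pt "8 1.8 0 -0.25 0 0 0" --pt "8 2.1 0 -0.3 0 0 0" --pt "8 2.4 0 -0.35 0 0 0" --pt "8 2.7 0 -0.4 0 0 0" --pt "8 3.0 0 -0.4 0 0 0"

```text
clock: 7.0
position: [0.5364, -0.0498, 0.0697]
tool_rot: [-3.14, 0.002, 1.725]
force: [0.8, -2.9, 1.4]
grip_width: 0.0798
finger_force: 2.0
```

Request:
servo_tool --pt "8 0.3 0 -0.05 0 0 0" --pt "8 0.6 0 -0.1 0 0 0" --pt "8 0.9 0 -0.15 0 0 0" --pt "8 1.2 0 -0.2 0 0 0" --pt "8 1.5 0 -0.2 0 0 0" --pt "8 1.8 0 -0.25 0 0 0" --pt "8 2.1 0 -0.3 0 0 0" --pt "8 2.4 0 -0.35 0 0 0" --pt "8 2.7 0 -0.4 0 0 0" --pt "8 3.0 0 -0.4 0 0 0"

```text
clock: 8.0
position: [0.5318, -0.0202, 0.0736]
tool_rot: [-3.14, 0.002, 1.725]
force: [1.1, -4.6, 0.7]
grip_width: 0.0799
finger_force: 2.0
```

Request:
servo_tool --pt "8 0.3 0 -0.05 0 0 0" --pt "8 0.6 0 -0.1 0 0 0" --pt "8 0.9 0 -0.15 0 0 0" --pt "8 1.2 0 -0.2 0 0 0" --pt "8 1.5 0 -0.2 0 0 0" --pt "8 1.8 0 -0.25 0 0 0" --pt "8 2.1 0 -0.3 0 0 0" --pt "8 2.4 0 -0.35 0 0 0" --pt "8 2.7 0 -0.4 0 0 0" --pt "8 3.0 0 -0.4 0 0 0"

```text
clock: 9.0
position: [0.5272, 0.0095, 0.0776]
tool_rot: [-3.14, 0.002, 1.725]
force: [0.3, -2.9, 1.3]
grip_width: 0.08
finger_force: 2.0
```

```bash
python3 -c "
from h import *
where()"
```

```text
t 9.0 machine [0.0195 0.0019 0.0776] F [ 0.26 -2.94  1.34] yaw [-1.7991e+02  1.0000e-01  9.8850e+01] w 0.07999507258531932
```

Request:
servo_tool --pt "8 0.2 0 0 0 0 0" --pt "8 0.4 0 -0.05 0 0 0" --pt "8 0.6 0 -0.1 0 0 0" --pt "8 0.8 0 -0.1 0 0 0" --pt "8 1.0 0 -0.1 0 0 0" --pt "8 1.2 0 -0.1 0 0 0" --pt "8 1.4 0 -0.1 0 0 0" --pt "8 1.6 0 -0.1 0 0 0" --pt "8 1.8 0 -0.1 0 0 0" --pt "8 1.9 0 -0.1 0 0 0"

```text
clock: 10.0
position: [0.5241, 0.0287, 0.0784]
tool_rot: [-3.14, 0.001, 1.726]
force: [0.4, -0.0, 0.2]
grip_width: 0.0804
finger_force: 0.0
```

```bash
python3 -c "
from h import *
where()
d=cam('side');s=d['frame'][170:250,200:290]
where()
cv2.imwrite('pics/s5.png',cv2.resize(s,None,fx=7,fy=7,interpolation=cv2.INTER_CUBIC))
p=np.load('p.npy')
for y in(-.073,.073,-.086,.086): print(y,(proj(d,M(p,[.0746,y,.0988]))-[200,170])*7)
for y in(-.06,.06): print(y,(proj(d,M(p,[.0746,y,.1228]))-[200,170])*7)
"
```

```text
t 10.0 machine [0.039  0.002  0.0784] F [ 0.4  -0.03  0.18] yaw [-1.799e+02  7.000e-02  9.888e+01] w 0.0804049125997144
t 10.05 machine [0.039  0.002  0.0784] F [-0.35  0.82  0.03] yaw [-1.799e+02  7.000e-02  9.889e+01] w 0.08001282335726469
-0.073 [[166.61409296 243.85560647]]
0.073 [[519.68634165 288.66180199]]
-0.086 [[135.7875746  239.91811995]]
0.086 [[551.67499328 292.69478757]]
-0.06 [[196.06494836 201.04003666]]
0.06 [[489.54136363 237.63399885]]
```

View pics/s5.png

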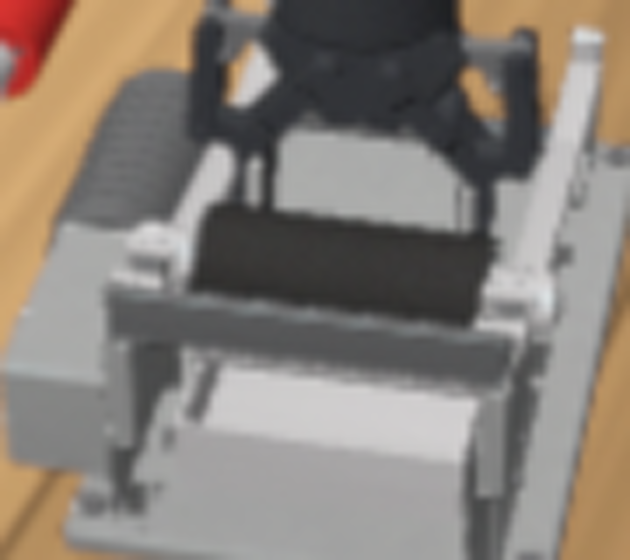

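Contact force fell to zero and the journals appear at (155,243) and (518,290), where the seat projects. A gentle extra push will confirm it's against the stops.

Request:
servo_tool --pt "8 0.05 0 0 0 0 0" --pt "8 0.1 0 0 0 0 0" --pt "8 0.15 0 0 0 0 0" --pt "8 0.2 0 0 0 0 0" --pt "8 0.2 0 0 0 0 0"

```text
clock: 10.55
position: [0.5239, 0.0301, 0.0784]
tool_rot: [-3.14, 0.002, 1.725]
force: [-0.3, -1.2, -0.0]
grip_width: 0.0799
finger_force: 0.0
```

Request:
servo_tool --pt "8 0.05 0 0 0 0 0" --pt "8 0.1 0 0 0 0 0" --pt "8 0.15 0 0 0 0 0" --pt "8 0.2 0 0 0 0 0" --pt "8 0.2 0 0 0 0 0"

```text
clock: 11.05
position: [0.5236, 0.0321, 0.0784]
tool_rot: [-3.14, 0.002, 1.725]
force: [-0.3, -0.2, -0.4]
grip_width: 0.0799
finger_force: 0.0
```

Request:
servo_tool --pt "8 0.05 0 0 0 0 0" --pt "8 0.1 0 0 0 0 0" --pt "8 0.15 0 0 0 0 0" --pt "8 0.2 0 0 0 0 0" --pt "8 0.2 0 0 0 0 0"

```text
clock: 11.55
position: [0.5233, 0.0341, 0.0784]
tool_rot: [-3.14, 0.002, 1.725]
force: [0.3, -0.8, 0.8]
grip_width: 0.08
finger_force: 0.0
```

Request:
servo_tool --pt "8 0.05 0 0 0 0 0" --pt "8 0.1 0 0 0 0 0" --pt "8 0.15 0 0 0 0 0" --pt "8 0.2 0 0 0 0 0" --pt "8 0.2 0 0 0 0 0"

```text
clock: 12.05
position: [0.5232, 0.0347, 0.0785]
tool_rot: [-3.14, 0.003, 1.724]
force: [1.8, -9.1, 1.0]
grip_width: 0.0802
finger_force: 4.2
```

```bash
python3 -c "
from h import *
where()
d=cam('side')
p=np.load('p.npy')
# barrel silhouette: rows where dark along image column strips, compare w/ predicted silhouette for several roller x
g=d['frame'].max(2)
th=np.linspace(0,2*np.pi,200)
for y in(-.03,-.01,.01,.03):
  c=None
  for mx in(.0706,.0746,.0786):
    P=np.c_[mx+.024*np.cos(th),np.full(200,y),.0988+.024*np.sin(th)]
    q=proj(d,M(p,P)); print(y,mx,'top',q[q[:,1].argmin()].round(1),end=' ')
  u=int(round(q[q[:,1].argmin()][0])); print('\n',u,g[190:225,u].tolist())
"
```

```text
t 12.05 machine [0.045  0.002  0.0785] F [ 1.84 -9.1   1.01] yaw [-179.89    0.18   98.8 ] w 0.080163125151844
-0.03 0.0706 top [239.8 197.5] -0.03 0.0746 top [239.5 198.3] -0.03 0.0786 top [239.2 199.2] 
 239 [71, 97, 100, 105, 121, 146, 159, 161, 161, 151, 75, 53, 58, 57, 57, 59, 57, 56, 55, 54, 52, 51, 60, 96, 114, 96, 89, 88, 87, 87, 91, 112, 144, 184, 203]
-0.01 0.0706 top [246.6 198.4] -0.01 0.0746 top [246.4 199.2] -0.01 0.0786 top [246.1 200. ] 
 246 [169, 171, 172, 171, 171, 172, 174, 172, 170, 166, 140, 70, 54, 55, 58, 57, 57, 58, 57, 56, 53, 52, 50, 61, 97, 113, 91, 88, 86, 86, 86, 97, 127, 147, 189]
0.01 0.0706 top [253.5 199.2] 0.01 0.0746 top [253.3 200. ] 0.01 0.0786 top [253.  200.9] 
 253 [165, 171, 172, 172, 171, 171, 171, 171, 173, 173, 168, 134, 67, 52, 55, 56, 57, 58, 57, 58, 56, 54, 51, 51, 63, 104, 118, 91, 88, 87, 86, 85, 96, 123, 144]
0.03 0.0706 top [260.5 200.1] 0.03 0.0746 top [260.2 200.9] 0.03 0.0786 top [260.  201.8] 
 260 [63, 91, 135, 164, 171, 172, 172, 172, 173, 173, 173, 166, 114, 61, 54, 58, 56, 58, 58, 57, 58, 55, 54, 51, 50, 70, 116, 119, 89, 88, 86, 85, 86, 99, 130]
```

It stopped hard at 9 N, so the roller is against the stops. Next I back off, rise, close the fingers and go over behind the keeper.

Request:
servo_tool --pt "8 -0.3 0 0 0 0 0" --pt "8 -0.8 0 0 0 0 0" --pt "8 -1.5 0 0 0 0 0" --pt "8 -2.5 0 0 0 0 0" --pt "8 -3 0 -1 0 0 0" --pt "8 -3 0 -4 0 0 0" --pt "8 -3 0 -8 0 0 0" --pt "8 -3 0 -12 0 0 0" --pt "8 -3 0 -14 0 0 0" --pt "0 -3 0 -14 0 0 0"

```text
clock: 13.1
position: [0.5291, 0.0063, 0.222]
tool_rot: [3.138, 0.003, 1.725]
force: [1.2, -0.4, -1.0]
grip_width: 0.0674
finger_force: 0.0
```

Request:
servo_tool --pt "0 3 0 0 0 0 0" --pt "0 7 0 0 0 0 0" --pt "0 11 0 0 0 0 0" --pt "0 14 0 0 0 0 0" --pt "0 17 0 0 0 0 0" --pt "0 17.7 0 0 0 0 0" --pt "0 17.7 0 0 0 0 0" --pt "0 17.7 0 0 0 0 0"

```text
clock: 13.9
position: [0.5007, 0.1802, 0.2179]
tool_rot: [-3.139, 0.002, 1.724]
force: [-0.4, -1.1, 0.1]
grip_width: 0.0
finger_force: 0.0
```

```bash
python3 -c "
from h import *
where();print(go(.192,0,.121))
d=cam('top');s=d['frame'][132:237,170:315]
cv2.imwrite('pics/t6.png',cv2.resize(s,None,fx=5.5,fy=5.5,interpolation=cv2.INTER_CUBIC))
p=np.load('p.npy')
for q in([.0746,-.073,.11],[.0746,.073,.11],[.1516,-.078,.137],[.1516,.078,.137]): print(((proj(d,M(p,q))-[170,132])*5.5).round(0))
"
```

```text
t 13.9 machine [0.1923 0.002  0.2179] F [-0.4  -1.12  0.14] yaw [-1.7987e+02  1.3000e-01  9.8800e+01] w 2.3691766274307882e-05
(array([-0.01,  0.23,  9.69]), array([-0.13,  0.13,  0.04]))
[[294. 191.]]
[[338. 464.]]
[[142. 199.]]
[[189. 498.]]
```

View pics/t6.png

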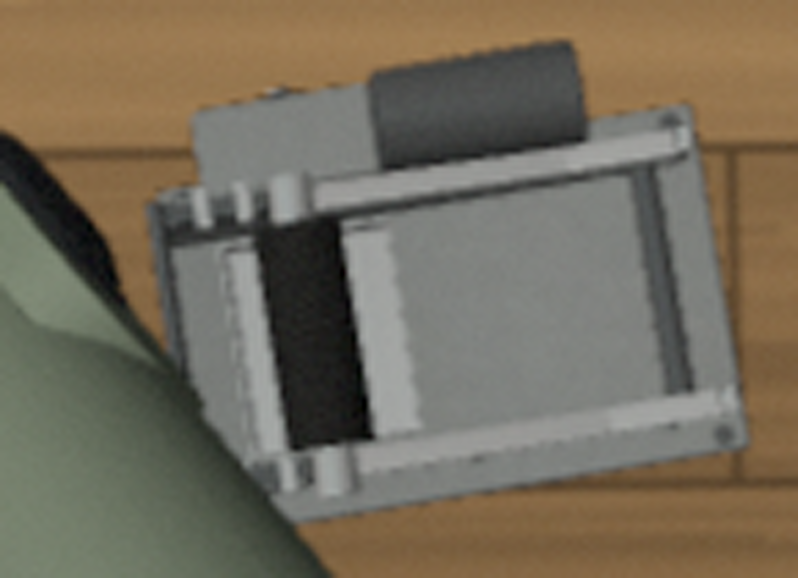

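The roller is seated square, with journals at (289,196) and (335,468) against predictions of (294,191) and (338,464). The keeper is still back. Descending behind the cross-bar to push it.

Request:
servo_tool --pt "0 0 0.2 2 0 0 0" --pt "0 0 0.2 5 0 0 0" --pt "0 0 0.2 7.5 0 0 0" --pt "0 0 0.2 9 0 0 0" --pt "0 0 0.2 9.7 0 0 0" --pt "0 0 0.2 9.7 0 0 0" --pt "0 -0.4 0.2 9.7 0 0 0" --pt "0 -0.8 0.2 9.7 0 0 0" --pt "0 -1.2 0.2 9.7 0 0 0" --pt "0 -1.6 0.2 9.7 0 0 0"

```text
clock: 14.95
position: [0.5052, 0.1652, 0.1216]
tool_rot: [-3.141, 0.002, 1.725]
force: [0.7, -0.3, -0.4]
grip_width: -0.0001
finger_force: 0.0
```

Request:
servo_tool --pt "0 -0.2 0 0 0 0 0" --pt "0 -0.4 0 0 0 0 0" --pt "0 -0.6 0 0 0 0 0" --pt "0 -0.8 0 0 0 0 0" --pt "0 -1 0 0 0 0 0" --pt "0 -1.2 0 0 0 0 0" --pt "0 -1.4 0 0 0 0 0" --pt "0 -1.6 0 0 0 0 0"

```text
clock: 15.75
position: [0.5073, 0.1502, 0.1212]
tool_rot: [-3.14, 0.001, 1.726]
force: [-1.0, 2.2, -0.3]
grip_width: -0.0004
finger_force: 1.3
```

```bash
python3 -c "
from h import *
where()"
```

```text
t 15.75 machine [1.616e-01 1.000e-04 1.212e-01] F [-1.01  2.15 -0.32] yaw [-1.799e+02  7.000e-02  9.887e+01] w -0.0004334911639036662
```

Contact at about 2 N, the keeper's friction. Pushing on.

Request:
servo_tool --pt "0 -0.25 0 0 0 0 0" --pt "0 -0.5 0 0 0 0 0" --pt "0 -0.75 0 0 0 0 0" --pt "0 -1 0 0 0 0 0" --pt "0 -1.25 0 0 0 0 0" --pt "0 -1.5 0 0 0 0 0" --pt "0 -1.75 0 0 0 0 0" --pt "0 -2 0 0 0 0 0" --pt "0 -2.25 0 0 0 0 0" --pt "0 -2.5 0 0 0 0 0"

```text
clock: 16.75
position: [0.5112, 0.125, 0.1213]
tool_rot: [-3.14, 0.002, 1.725]
force: [-0.1, 2.3, -2.1]
grip_width: -0.0002
finger_force: 1.3
```

Request:
servo_tool --pt "0 -0.1 0 0 0 0 0" --pt "0 -0.2 0 0 0 0 0" --pt "0 -0.3 0 0 0 0 0" --pt "0 -0.4 0 0 0 0 0"

```text
clock: 17.15
position: [0.5114, 0.1235, 0.1214]
tool_rot: [-3.14, -0.001, 1.727]
force: [-4.2, 18.6, -4.6]
grip_width: -0.0004
finger_force: 9.4
```

Request:
servo_tool --pt "0 -0.1 0 0 0 0 0" --pt "0 -0.1 0 0 0 0 0" --pt "0 -0.1 0 0 0 0 0"

```text
clock: 17.45
position: [0.5114, 0.1235, 0.1214]
tool_rot: [-3.14, -0.002, 1.728]
force: [-4.3, 19.4, -5.1]
grip_width: -0.0002
finger_force: 10.0
```

Request:
servo_tool --pt "0 0.5 0 0 0 0 0" --pt "0 1.5 0 0 0 0 0" --pt "0 3 0 0 0 0 0" --pt "0 4 0 0 0 0 0" --pt "0 4 0 -3 0 0 0" --pt "0 4 0 -7 0 0 0" --pt "0 6 0 -11 0 0 0" --pt "0 10 0 -14 0 0 0" --pt "0 13 0 -14 0 0 0" --pt "0 13 0 -14 0 0 0"

```text
clock: 18.45
position: [0.4908, 0.254, 0.2622]
tool_rot: [3.142, -0.001, 1.731]
force: [-0.7, -0.5, -0.6]
grip_width: -0.0003
finger_force: 0.0
```

```bash
python3 -c "
from h import *
where()
d=cam('top');s=d['frame'][132:237,170:315]
cv2.imwrite('pics/t7.png',cv2.resize(s,None,fx=5.5,fy=5.5,interpolation=cv2.INTER_CUBIC))
p=np.load('p.npy')
for q in([.1196,-.078,.137],[.1196,.078,.137],[.1516,-.078,.137],[.1516,.078,.137]): print(((proj(d,M(p,q))-[170,132])*5.5).round(0))
"
```

```text
t 18.45 machine [0.2667 0.0006 0.2622] F [-0.74 -0.54 -0.57] yaw [ 1.800e+02 -3.000e-02  9.916e+01] w -0.00025388274093511055
[[203. 189.]]
[[251. 487.]]
[[142. 199.]]
[[189. 498.]]
```

View pics/t7.png

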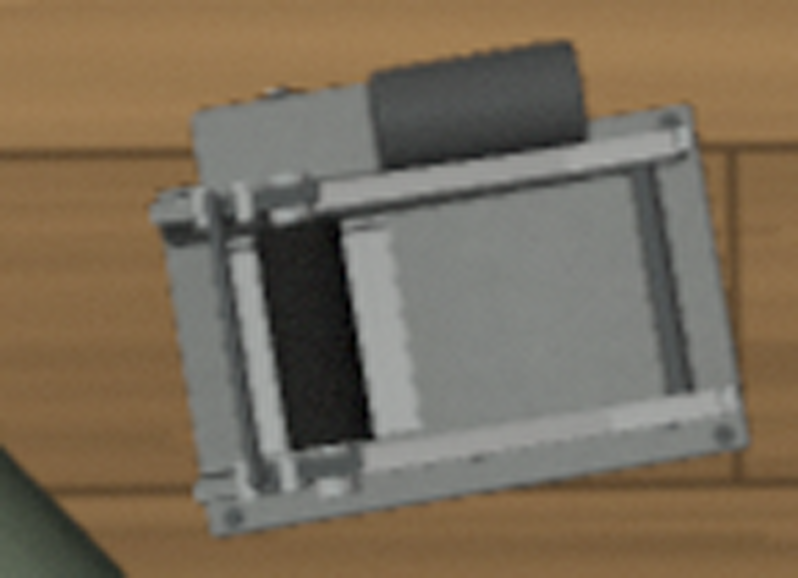

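The keeper bar's back edge is now at about (208,193) to (252,488), against predictions of (203,189) and (251,487). Its arms lie over both journals, and the roller is in place. Handing in.

```bash
python3 -c "
from h import *
print(bot.job_done())"
```

```text
the job is handed in; nothing more can be done
None
```

The job is handed in, but no verdict came back: by force and camera, the roller sits in the saddles against its stops, the keeper is forward to a firm stop over both journals, and the arm is clear.

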